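# Square the solar panel in the tester and dial programme 7

## Task

Get the panel tester ready: with the black nylon spudger held in the gripper, and without the fingers touching the panel, nudge the small solar panel snugly into the square corner of the tester's nest so that it touches both steel rails. Then lay the spudger back down flat on the mat or bench, clear of the tester, and roll the knurled thumbwheel by its edge until the digit 7 stands centred in the little window. Leave the panel squared, and the loose things lying about where they are.

Things in the scene. Friction and masses are not known exactly. Their poses are not given: they have to be found in the camera images.
- tester: fixed panel tester: base plate 113 (x) x 205 (y) x 12 mm, its top the nest; origin at the centre of its underside, front to its -x. Two 10 mm high steel rails make a square corner: back rail along y, inner face at x = +44 mm, y = -25..99; right rail along x, inner face at y = -34, x = -52..36 mm. Right of it a grey pod, x = -54..54, y = -102..-42, flat top 62.5 mm above the bench
- corner (a point): where the inner faces of the tester's back rail and right rail would meet, on the nest surface 12 mm above the bench; axes as the tester's. The panel belongs on its -x, +y side
- wheel_top (a point): highest point of the black knurled thumbwheel, mid-width, 74 mm above the bench. Wheel: 34 mm radius, 12 mm wide along the tester's y, 30 ridges 2 mm high across the rim; axis along the tester's y, 34 mm below this point. It stands 11.5 mm out of the pod's flat top over 51 mm; only 1 mm bezels beside it, so its sides can be pinched or its rim dragged
- window (a point): middle of the window in the pod's top (13 x 11 mm), on the surface of the white digit drum that turns with the wheel, 15.5 mm to the tester's +y of the knurled rim's middle plane
- digit_7 (a point): middle of the digit 7 on the drum (black strokes, 9 mm tall, drum radius 21 mm); it goes round with the wheel
- thumbwheel (a joint): turn of the wheel, rad: endless, ten spring detents 0.628 apart. At 0 digit 0 is centred in the window, at +0.628 the 1, at +1.257 the 2 ..., repeating every 6.283 (7 is at 4.398 and at -1.885). Grows when the wheel's top rolls away from the front (tester +x). 1 to 2 N at the rim takes it over a detent; then it snaps to the nearest digit
- panel: loose thin solar panel (white board, dark cells), 53 (x) x 112 (y) x 5 mm, 40 g, lying on the nest; origin at the centre of its underside. It starts 4 to 28 mm short of both rails and up to 0.15 rad askew. Squared, its long +x edge touches the back rail and its short -y edge the right rail
- panel_back_left (a point): left (+y) end of the panel's long back (+x) edge
- panel_back_right (a point): right (-y) end of the panel's long back (+x) edge
- panel_right (a point): middle of the panel's short right (-y) edge
- spudger: loose black nylon spudger (flat prying stick), 150 mm long along its y, 12 mm wide with straight sides, 22 g; origin under its middle. Handle, y = -15 to +75 mm, 9 mm thick; blade, y = -75 to -15 mm, 5 mm thick, undersides level. It lies flat on the green mat (2.5 mm thick) behind and left of the tester. Pinch the handle across its width
- spudger_tip (a point): middle of the spudger's blade end (y = -75 mm)
- kapton_roll: loose amber tape roll, 64 mm across, 18 mm high, lying flat: leave it alone
- loupe: loose black eye loupe, 35 mm across, 30 mm high: leave it alone
- cells: loose pair of blue battery cells, 37 x 66 x 19 mm: leave it alone
There are look-alikes about, which are no part of the job. There is more than one size of the panel; the one meant has the size given above.

How it is judged (in metres and radians):
On the way, in this order (a step that is already met when the one before it is completed fails the run):
1. the spudger, held in the fingers, touches the panel (contact force between spudger and panel above 0.02 N and contact force between the fingers and spudger above 0.5 N).
2. the panel lies against both rails (x of each of panel_back_left, panel_back_right in the frame of corner above -0.002 m and y of panel_right in the frame of corner below 0.002 m), for 0.1 s.
3. the digit 7 stands in the window, the spudger lying released on the mat or bench (distance between digit_7 and window below 0.0025 m and contact force between the fingers and spudger below 0.05 N and height (world z) of spudger below 0.006 m), for 0.2 s.
At the end, for the whole second after the job is handed in: Panel flat on the nest, back edge within 2 mm of the back rail at both ends, right edge within 2 mm of the right rail; digit 7 within 2.5 mm of the window's middle, wheel still; spudger released, flat and at rest on mat or bench, clear of the tester (all of step 2 and z of panel in the frame of corner below 0.002 m and angle between panel's own z axis and vertical below 0.03 rad and distance between digit_7 and window below 0.0025 m and velocity of joint thumbwheel between -0.05 and 0.05 rad/s and height (world z) of spudger below 0.006 m and height (world z) of spudger_tip below 0.008 m and linear speed of spudger below 0.02 m/s and contact force between spudger and tester below 0.02 N and linear speed of panel below 0.01 m/s); the robot touches nothing.
It fails at once if the fingers touch the panel (contact force between the fingers and panel above 0.1 N).
It fails at once if the panel is lifted or tipped (angle between panel's own z axis and vertical above 0.25 rad or z of panel in the frame of corner above 0.02 m).
It fails at once if the tape roll, the loupe or the cells are moved by more than 20 mm (distance of any of kapton_roll, loupe, cells from where it was at the start of the episode above 0.02 m).
It also fails if it takes over 72 s, if anything falls off the work surface, if the arm or the gripper's body presses on something with over 40 N, if the wrist force passes 120 N, or if a joint passes its speed limit or range.

## Robot

A 7-joint arm with a two-finger parallel gripper is mounted at the origin on a cart in front of the work surface, level with it; the furniture and walls round the work are solid. World frame = base frame: x ahead of the robot, y to its left, z up, the work surface at z = 0. Lengths are in mm, angles in rad, forces in N, time in s.
With the tool pointing down it reaches from about 425 to 875 mm from the base axis. Payload 4.7 kg.
Tool frame: the origin (TCP) lies on the centre line of the jaws, within the pads' length; the fingertips stand 17 mm ahead of it and the grasp point (between the pads) lies 2 mm behind it; z points along the fingers, y is the line along which they close (so a half turn about z gives the same grasp; the last joint's range is limited). The gripper opens to 87 mm and grips with 3 to 60 N. Pads are 19 mm wide; open, the fingers measure 117 mm over their backs; the gripper's body (75 mm by 190 mm) begins 51 mm behind the grasp point.
Start: joints at [-1.327, 0.321, -0.07, 1.45, 0.023, 1.371, -0.057], TCP at [148.084, 632.926, 239.587] pointing down, gripper open.
Joint ranges: [-2.86, 2.86], [-0.3, 2.09], [-1.38, 1.24], [0.06, 2.45], [-1.56, 4.7], [0.09, 2.05], [-2.69, 2.69]. Speed limits (rad/s): [2.57, 2.57, 3.14, 3.14, 3.14, 3.14, 3.14].

## Interface

Orientations are given as a unit quaternion [x, y, z, w].
In Python, from bench import sense, grab_frame, finish_job gives the robot as it stands. The module is installed in compiled form; this text tells all that it offers.
- The arm moves only by the tool carry_out, never from a script. Its argument "commands" is a list of rows, each an object of numbers: "tx", "ty", "tz": the shift along the world's x, y, z in mm; "yaw": the turn about the world's z in rad. In form: [{"tx": .., "ty": .., "tz": .., "yaw": ..}, ...]. A call has exactly 10 rows; each row is the pose to reach, as a shift and turn from the pose commanded when the call began; what a row does not reach only later rows make up. A row lasts 1/12 s, in which the tool goes at most 41.7 mm and 7.16 degrees, less where a joint would pass 70% of its speed; a pose out of reach is approached as far as the arm can. A call with a gripper value outside its range is refused whole. "gripper" is the opening, from -1 (shut) to 1 (fully open), set as the call begins (left out, the last holds). The fingers move at their own pace and stop on an object; the grip force is fixed at half the most. Time passes only in rows, so rows that repeat a pose let the fingers close, or fill a call up. It gives the time, the measured TCP pose, the force, the opening and the grip force at its end, in the units of the state.
- sense(): the state, without advancing time (a new reading comes with each control period).
- grab_frame(name): name is "side" or "top" or "wrist"; returns a dict with "pixels" (480x640x3 uint8, red, green, blue), "range_z" (480x640 float32, mm along the optical axis (not along the pixel's ray), 0 where there is no reading), "camera_matrix" (3x3 intrinsics, pixels), "T" (4x4, takes a point from camera to world coordinates). Camera axes: x right, y down, z forward; pixel columns grow to the right and rows downward; lengths in mm; the calibration is good to about 2 mm. The wrist camera is an equidistant fisheye: a pixel r from the principal point sees the ray r / f radians off the axis. A picture is of the moment at which its call begins.
- finish_job(): hands the job in; it is judged then, once.
The state is a dict: "time": time; "joint_pos": joint angles; "dq": joint speeds; "tau": joint torques, N m; "eef_pos": TCP position; "eef_rot": TCP orientation; "wrist_force": force on the tool from outside, world axes, zero at the start; "ft_torque": the same for the moment, N m; "opening": finger opening in mm; "grip_force": force on a finger pad.
Only numpy, scipy, OpenCV 4.12 (cv2) and the standard library are available. Lean on these libraries where they do the work, as an engineer would, in place of code of your own. Each camera call takes 0.05 s, during which the arm holds its last target. There are 200 camera calls.

## Working session

There is one attempt and no reset: what is moved stays moved. The work goes in short steps, Python scripts to look and compute and a tool call to move; the robot and the scene stay as the last step left them, time stands still between calls to the robot, and variables do not carry over. Pictures are saved under pics/ and viewed, at most 10 in all, crops included, and the job is handed in when it is done.

Besides the shell and the picture viewer there is one more tool, called as name(argument=value, ...) on one line, values as JSON. carry_out: Moves the arm, as the interface text tells. Its arguments: {"type":"object","properties":{"commands":{"type":"array","items":{"type":"object","properties":{"tx":{"type":"number"},"ty":{"type":"number"},"tz":{"type":"number"},"yaw":{"type":"number"}}}},"gripper":{"type":"number"}},"required":["commands"]}

```bash
mkdir -p pics; cat > h.py <<'E'
import numpy as np, cv2
from bench import sense, grab_frame, finish_job
def snap(n,f):
    g=grab_frame(n); cv2.imwrite('pics/'+f+'.png',g['pixels'][:,:,::-1]); np.savez('pics/'+f+'.npz',**g); return g
def load(f): return dict(np.load('pics/'+f+'.npz'))
def px(g,u,v,z=None):
    """world point of pixel; if z given intersect with plane z, else use depth"""
    K=g['camera_matrix'];T=g['T']
    r=np.array([(u-K[0,2])/K[0,0],(v-K[1,2])/K[1,1],1.])
    d=T[:3,:3]@r;o=T[:3,3]
    if z is None:
        s=np.median(g['range_z'][int(v)-1:int(v)+2,int(u)-1:int(u)+2])
    else: s=(z-o[2])/d[2]
    return o+s*d
def crop(f,x0,y0,x1,y1,k,out):
    im=cv2.imread('pics/'+f+'.png')[y0:y1,x0:x1]
    cv2.imwrite('pics/'+out+'.png',cv2.resize(im,None,fx=k,fy=k,interpolation=cv2.INTER_CUBIC))
E
python3 -c "
from h import *
s=sense();print({k:np.round(v,3) for k,v in s.items()})
for n in ['top','side']:
  g=snap(n,n+'0');print(n,g['T'].round(3),g['camera_matrix'])
a=cv2.imread('pics/top0.png');"
```

```text
{'time': np.float64(0.0), 'joint_pos': array([-1.327,  0.322, -0.07 ,  1.452,  0.023,  1.371, -0.057]), 'dq': array([-0.001,  0.001,  0.002,  0.001, -0.001,  0.001, -0.001]), 'tau': array([ 0.0000e+00, -4.9129e+01, -4.0400e-01, -3.1253e+01, -6.4000e-02,
        4.4000e-02,  0.0000e+00]), 'eef_pos': array([147.99 , 632.381, 238.452]), 'eef_rot': array([ 0.115,  0.993, -0.001, -0.   ]), 'wrist_force': array([-0.368,  0.487, -0.287]), 'ft_torque': array([ 0.001, -0.029, -0.002]), 'grip_force': np.float64(0.0), 'opening': np.float64(87.113)}
top [[ 2.80000e-02 -9.84000e-01  1.75000e-01  3.59776e+02]
 [-9.99000e-01 -3.10000e-02 -1.40000e-02  7.22540e+01]
 [ 2.00000e-02 -1.74000e-01 -9.85000e-01  1.08468e+03]
 [ 0.00000e+00  0.00000e+00  0.00000e+00  1.00000e+00]] [[527.06394516   0.         311.67780875]
 [  0.         527.06394516 229.90974242]
 [  0.           0.           1.        ]]
side [[-8.78000e-01 -2.66000e-01  3.98000e-01  2.35249e+02]
 [-4.78000e-01  4.78000e-01 -7.37000e-01  6.85717e+02]
 [ 5.00000e-03 -8.37000e-01 -5.47000e-01  5.47725e+02]
 [ 0.00000e+00  0.00000e+00  0.00000e+00  1.00000e+00]] [[481.48679359   0.         319.41954505]
 [  0.         481.48679359 237.74449895]
 [  0.           0.           1.        ]]
```

View pics/top0.png

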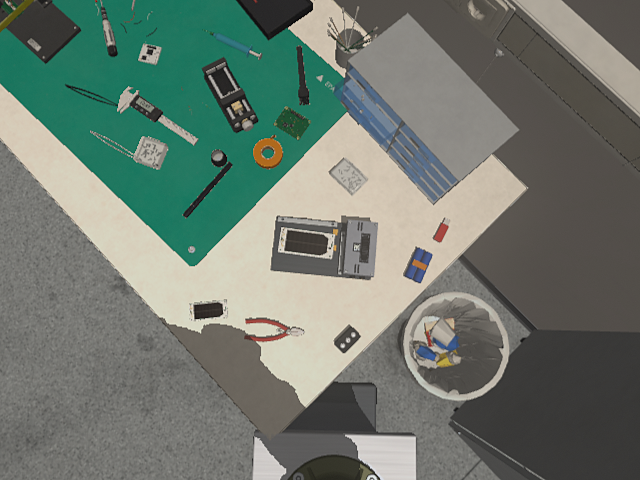

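View pics/side0.png

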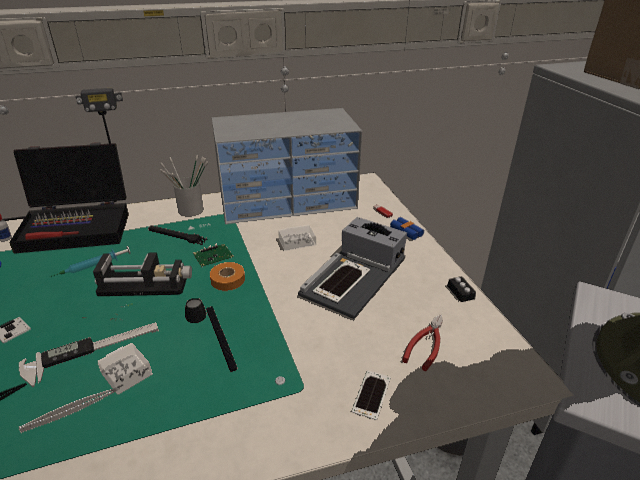

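Top view: spudger at about (207,190) px, tester around (325,247) with the panel in it, wheel at about (362,247). The loupe (218,157) and tape roll (267,153) lie near the spudger. I'll enlarge both areas.

```bash
python3 -c "
from h import *
a=cv2.imread('pics/top0.png')
c=lambda x0,y0,x1,y1,k:cv2.resize(a[y0:y1,x0:x1],None,fx=k,fy=k,interpolation=cv2.INTER_CUBIC)
p=c(264,206,384,286,6);cv2.imwrite('pics/c1.png',p)
p=c(174,142,254,222,6);cv2.imwrite('pics/c2.png',p)
"
```

```text
(no output)
```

View pics/c1.png

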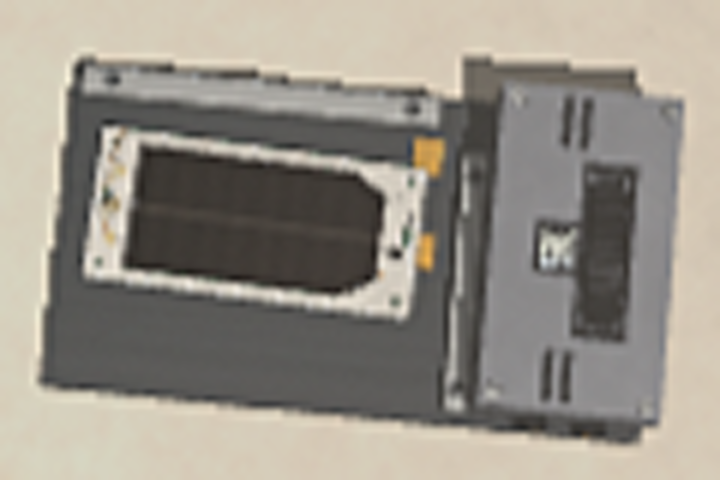

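View pics/c2.png

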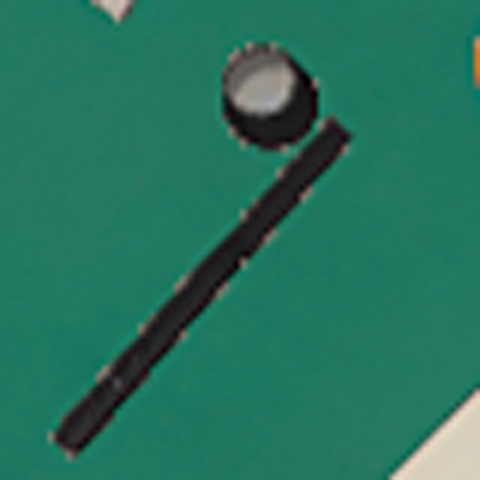

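```bash
python3 -c "
from h import *
g=load('top0')
C=lambda u,v,z=None:px(g,264+(u-2.5)/6,206+(v-2.5)/6,z).round(1)
print('base BL,FL',C(80,60,12),C(40,385,12))
print('pod',[C(*q,62.5) for q in [(502,83),(683,97),(655,425),(484,408)]])
print('rail back ends front edge',C(83,93,22),C(440,124,22))
print('right rail left face',C(468,155,22),C(446,408,22))
print('panel BL BR FR FL',[C(*q,17) for q in [(103,127),(428,170),(405,320),(85,275)]])
print('wheel bezel',[C(*q,62.5) for q in [(586,165),(638,168),(622,340),(574,335)]],'win',C(555,247,61))
S=lambda u,v,z=None:px(g,174+(u-2.5)/6,142+(v-2.5)/6,z).round(1)
for t in np.linspace(.04,.96,13):
  u=70+t*(338-70);v=440+t*(133-440);print(t.round(2),S(u,v),S(u,v,9))
s=load('side0')
for q in [(216,310),(222,330),(228,350),(232,366)]:print(px(s,*q).round(1))
"
```

```text
base BL,FL [578.  129.4  12. ] [465.1 138.6  12. ]
pod [array([564.4, -12.6,  62.5]), array([561.6, -72.5,  62.5]), array([453. , -64. ,  62.5]), array([456.9,  -8.5,  62.5])]
rail back ends front edge [564.5 127.4  22. ] [557.5   5.   22. ]
right rail left face [547.1  -4.7  22. ] [460.4   1.2  22. ]
panel BL BR FR FL [array([553.8, 120.3,  17. ]), array([542.3,   8.5,  17. ]), array([490.4,  15.3,  17. ]), array([502.5, 124.5,  17. ])]
wheel bezel [array([537.8, -40.7,  62.5]), array([537.3, -57.8,  62.5]), array([480.4, -53. ,  62.5]), array([481.5, -37.4,  62.5])] win [510.5 -31.   61. ]
0.04 [577.5 314.9  13.6] [578.5 316.    9. ]
0.12 [585.9 308.3  14.2] [587.  309.5   9. ]
0.19 [594.4 301.7  14.6] [595.6 302.9   9. ]
0.27 [602.8 295.2  14.8] [604.2 296.4   9. ]
0.35 [611.5 288.7  14.4] [612.8 289.8   9. ]
0.42 [620.5 282.5  12.9] [621.4 283.2   9. ]
0.5 [629.3 276.   12.1] [630.1 276.6   9. ]
0.58 [637.7 269.2  13.3] [638.8 270.    9. ]
0.65 [647.3 263.2   9.7] [647.5 263.4   9. ]
0.73 [656.4 256.8   8.4] [656.2 256.7   9. ]
0.81 [665.2 250.2   8.2] [665. 250.   9.]
0.88 [674.  243.4   8.3] [673.8 243.3   9. ]
0.96 [682.2 236.4  10.1] [682.6 236.6   9. ]
[677.6 230.6   2.4]
[633.1 269.8  10.4]
[597.5 300.5  12.1]
[573.8 322.1  11.3]
```

Spudger: the handle is the near-left end and the blade points to the loupe. Centre is about (629.7, 276.3), axis −0.65 rad. Tester yaw is about −0.06 and the corner about (555.2, −4.1). The panel gap is about 9–14 mm in x and 12 mm in y. I'll go above the handle end.

carry_out(commands=[{"tx": 32, "ty": -24, "tz": -5, "yaw": -0.05}, {"tx": 65, "ty": -48, "tz": -10, "yaw": -0.1}, {"tx": 97, "ty": -72, "tz": -20, "yaw": -0.15}, {"tx": 130, "ty": -96, "tz": -30, "yaw": -0.2}, {"tx": 162, "ty": -120, "tz": -40, "yaw": -0.25}, {"tx": 194, "ty": -143, "tz": -45, "yaw": -0.3}, {"tx": 226, "ty": -167, "tz": -50, "yaw": -0.35}, {"tx": 258, "ty": -190, "tz": -55, "yaw": -0.38}, {"tx": 290, "ty": -214, "tz": -60, "yaw": -0.4}, {"tx": 322, "ty": -237, "tz": -65, "yaw": -0.42}], gripper=-0.1)

```text
time: 0.93
eef_pos: [471.2, 394.2, 174.1]
eef_rot: [0.32, 0.948, -0.0, -0.0]
wrist_force: [1.4, 1.1, 0.4]
opening: 40.0
grip_force: 0.0
```

carry_out(commands=[{"tx": 30, "ty": -22, "tz": -10}, {"tx": 60, "ty": -44, "tz": -25}, {"tx": 90, "ty": -66, "tz": -40}, {"tx": 114, "ty": -84, "tz": -60}, {"tx": 114, "ty": -84, "tz": -80}, {"tx": 114, "ty": -84, "tz": -90}, {"tx": 114, "ty": -84, "tz": -90}, {"tx": 114, "ty": -84, "tz": -90}, {"tx": 114, "ty": -84, "tz": -90}, {"tx": 114, "ty": -84, "tz": -90}])

```text
validation failed for argument at $.co...
```

```bash
python3 -c "
from h import *
s=sense();print(s['eef_pos'],s['eef_rot'],s['joint_pos'].round(2),s['opening'])
g=snap('wrist','w1');print(g['T'].round(3),g['camera_matrix'])"
```

```text
[471.19585661 394.2264715  174.05305251] [ 3.19690256e-01  9.47522073e-01 -2.29163666e-04 -9.21748710e-05] [-0.9   0.28  0.2   1.64 -0.06  1.23  0.22] 40.025333926017716
[[ 6.07000e-01  7.69000e-01  2.02000e-01  4.17134e+02]
 [ 7.95000e-01 -5.87000e-01 -1.55000e-01  4.37466e+02]
 [-1.00000e-03  2.54000e-01 -9.67000e-01  3.19528e+02]
 [ 0.00000e+00  0.00000e+00  0.00000e+00  1.00000e+00]] [[371.64829954   0.         324.78899873]
 [  0.         371.64829954 243.39688953]
 [  0.           0.           1.        ]]
```

View pics/w1.png

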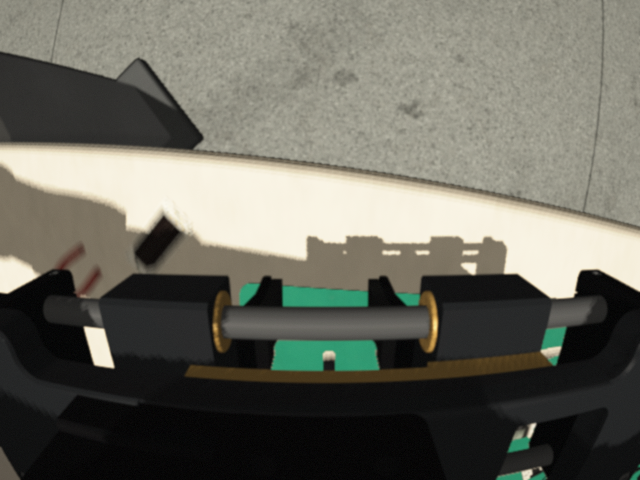

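The wrist view shows only the fingers over the mat edge, with no spudger in sight. The second move was refused because yaw is needed in every row, so I'll resend it.

carry_out(commands=[{"tx": 28, "ty": -21, "tz": -10, "yaw": 0}, {"tx": 56, "ty": -42, "tz": -25, "yaw": 0}, {"tx": 84, "ty": -62, "tz": -40, "yaw": 0}, {"tx": 112, "ty": -82, "tz": -60, "yaw": 0}, {"tx": 112, "ty": -82, "tz": -80, "yaw": 0}, {"tx": 112, "ty": -82, "tz": -100, "yaw": 0}, {"tx": 112, "ty": -82, "tz": -120, "yaw": 0}, {"tx": 112, "ty": -82, "tz": -120, "yaw": 0}, {"tx": 112, "ty": -82, "tz": -120, "yaw": 0}, {"tx": 112, "ty": -82, "tz": -120, "yaw": 0}])

```text
time: 1.82
eef_pos: [582.5, 314.5, 55.6]
eef_rot: [0.319, 0.948, 0.0, 0.0]
wrist_force: [-0.3, 0.0, 0.2]
opening: 39.2
grip_force: 0.0
```

```bash
python3 -c "
from h import *
s=sense();print(s['eef_pos'],s['eef_rot'],s['opening'])
q=s['eef_rot'];print('close dir',np.arctan2(q[1]**2-q[0]**2,2*q[0]*q[1]))
g=snap('side','s1')
crop('s1',120,260,320,410,4,'s1c')"
```

```text
[582.45225242 314.46541426  55.5696739 ] [3.18998708e-01 9.47754952e-01 4.51922536e-04 4.13197844e-04] 39.166870397386404
close dir 0.9214505785496939
```

View pics/s1c.png

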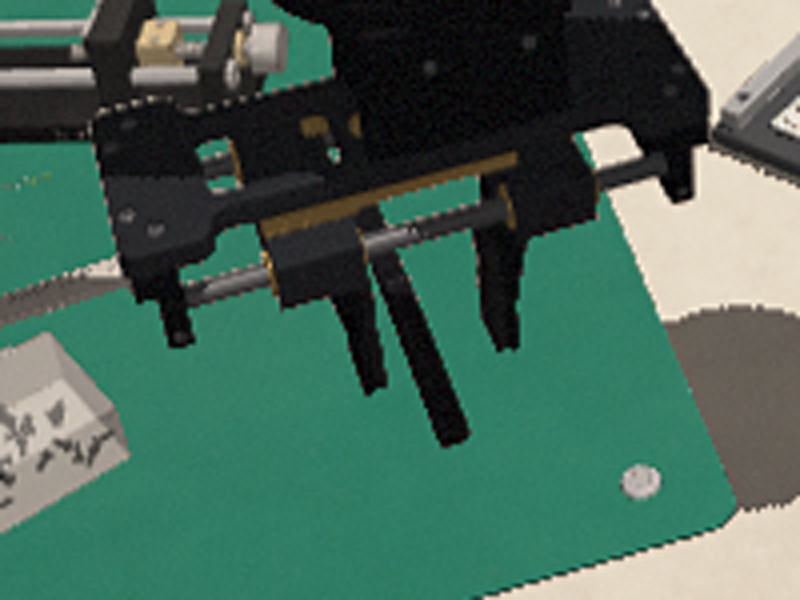

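The spudger's handle end lies between the two open fingers. I'll descend and grip it.

carry_out(commands=[{"tx": 1, "ty": -2, "tz": -10, "yaw": 0}, {"tx": 1, "ty": -2, "tz": -20, "yaw": 0}, {"tx": 1, "ty": -2, "tz": -28, "yaw": 0}, {"tx": 1, "ty": -2, "tz": -32, "yaw": 0}, {"tx": 1, "ty": -2, "tz": -33, "yaw": 0}, {"tx": 1, "ty": -2, "tz": -33, "yaw": 0}, {"tx": 1, "ty": -2, "tz": -33, "yaw": 0}, {"tx": 1, "ty": -2, "tz": -33, "yaw": 0}, {"tx": 1, "ty": -2, "tz": -33, "yaw": 0}, {"tx": 1, "ty": -2, "tz": -33, "yaw": 0}])

```text
time: 2.7
eef_pos: [583.3, 312.0, 21.9]
eef_rot: [0.319, 0.948, 0.0, 0.0]
wrist_force: [-0.0, -0.2, 0.2]
opening: 39.3
grip_force: 0.0
```

carry_out(commands=[{"tx": 0, "ty": 0, "tz": 0, "yaw": 0}, {"tx": 0, "ty": 0, "tz": 0, "yaw": 0}, {"tx": 0, "ty": 0, "tz": 0, "yaw": 0}, {"tx": 0, "ty": 0, "tz": 0, "yaw": 0}, {"tx": 0, "ty": 0, "tz": 0, "yaw": 0}, {"tx": 0, "ty": 0, "tz": 0, "yaw": 0}, {"tx": 0, "ty": 0, "tz": 0, "yaw": 0}, {"tx": 0, "ty": 0, "tz": 0, "yaw": 0}, {"tx": 0, "ty": 0, "tz": 0, "yaw": 0}, {"tx": 0, "ty": 0, "tz": 0, "yaw": 0}], gripper=-1)

```text
time: 3.53
eef_pos: [583.1, 311.9, 21.6]
eef_rot: [0.319, 0.948, 0.0, 0.0]
wrist_force: [0.1, 0.5, -0.3]
opening: 11.6
grip_force: 30.0
```

carry_out(commands=[{"tx": 0, "ty": 0, "tz": 20, "yaw": 0}, {"tx": 0, "ty": 0, "tz": 40, "yaw": 0}, {"tx": 0, "ty": 0, "tz": 60, "yaw": -0.1}, {"tx": -6, "ty": 0, "tz": 60, "yaw": -0.2}, {"tx": -12, "ty": 0, "tz": 60, "yaw": -0.3}, {"tx": -18, "ty": 0, "tz": 60, "yaw": -0.4}, {"tx": -24, "ty": 0, "tz": 60, "yaw": -0.5}, {"tx": -30, "ty": 0, "tz": 60, "yaw": -0.6}, {"tx": -36, "ty": 0, "tz": 60, "yaw": -0.7}, {"tx": -42, "ty": 0, "tz": 60, "yaw": -0.8}])

```text
time: 4.37
eef_pos: [540.7, 311.9, 81.6]
eef_rot: [0.665, 0.747, -0.0, -0.0]
wrist_force: [-0.8, 0.2, -0.0]
opening: 11.6
grip_force: 30.0
```

carry_out(commands=[{"tx": -6, "ty": -10, "tz": 0, "yaw": -0.1}, {"tx": -6, "ty": -20, "tz": 0, "yaw": -0.18}, {"tx": -6, "ty": -30, "tz": -10, "yaw": -0.18}, {"tx": -6, "ty": -37, "tz": -20, "yaw": -0.18}, {"tx": -6, "ty": -37, "tz": -30, "yaw": -0.18}, {"tx": -6, "ty": -37, "tz": -30, "yaw": -0.18}, {"tx": -6, "ty": -37, "tz": -30, "yaw": -0.18}, {"tx": -6, "ty": -37, "tz": -30, "yaw": -0.18}, {"tx": -6, "ty": -37, "tz": -30, "yaw": -0.18}, {"tx": -6, "ty": -37, "tz": -30, "yaw": -0.18}])

```text
time: 5.2
eef_pos: [535.4, 275.6, 52.0]
eef_rot: [0.727, 0.686, 0.0, 0.0]
wrist_force: [0.3, -0.3, -0.8]
opening: 11.7
grip_force: 30.0
```

```bash
python3 -c "
from h import *
s=sense();print(s['eef_pos'],s['opening'],s['grip_force'])
q=s['eef_rot'];print('close dir',np.arctan2(q[1]**2-q[0]**2,2*q[0]*q[1]))
snap('side','s2');g=snap('top','t2')
a=cv2.imread('pics/s2.png')[200:340,200:440];b=cv2.imread('pics/t2.png')[200:280,230:380]
a=cv2.resize(a,(514,300),interpolation=cv2.INTER_CUBIC);b=cv2.resize(b,(562,300),interpolation=cv2.INTER_CUBIC)
o=np.zeros((600,562,3),np.uint8);o[:300,:514]=a;o[300:]=b;cv2.imwrite('pics/m2.png',o)"
```

```text
[535.42468979 275.55821137  52.01021425] 11.682051973052854 29.97241973876953
close dir -0.0581529007824844
```

View pics/m2.png

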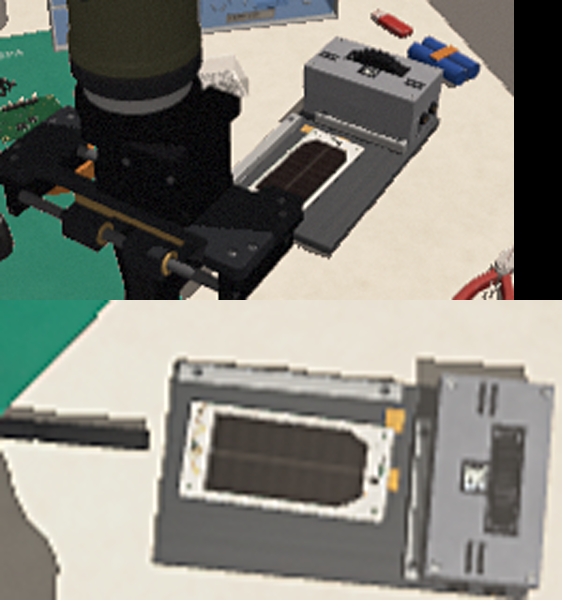

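The spudger points straight along the nest. Its tip is at crop (148,437), that is top px (269.5,236.5), clear of the panel's left edge.

```bash
python3 -c "
from h import *
g=load('t2')
print(px(g,269.5,236.5,38).round(1),[px(g,u,236.5).round(1) for u in (255,262,267,268)])"
```

```text
[529.4 141.2  38. ] [array([528.5, 170.3,  38.1]), array([528.7, 156.1,  39.3]), array([529. , 146.1,  39.5]), array([529.4, 144.3,  37.5])]
```

carry_out(commands=[{"tx": 0, "ty": 0, "tz": -7, "yaw": 0}, {"tx": 0, "ty": 0, "tz": -14, "yaw": 0}, {"tx": 0, "ty": 0, "tz": -18, "yaw": 0}, {"tx": 0, "ty": 0, "tz": -18, "yaw": 0}, {"tx": 0, "ty": 0, "tz": -18, "yaw": 0}, {"tx": 0, "ty": -3, "tz": -18, "yaw": 0}, {"tx": 0, "ty": -6, "tz": -18, "yaw": 0}, {"tx": 0, "ty": -9, "tz": -18, "yaw": 0}, {"tx": 0, "ty": -12, "tz": -18, "yaw": 0}, {"tx": 0, "ty": -12, "tz": -18, "yaw": 0}])

```text
time: 6.13
eef_pos: [535.3, 261.7, 33.8]
eef_rot: [0.728, 0.685, -0.0, 0.0]
wrist_force: [-0.4, -0.2, -0.1]
opening: 11.4
grip_force: 30.0
```

```bash
python3 -c "
from h import *
g=snap('top','t3');print(sense()['eef_pos'])
print([px(g,u,237).round(1) for u in (258,264,268,270,272)])
crop('t3',235,200,385,290,5,'t3c')"
```

```text
[535.30499255 262.27939861  33.78051983]
[array([530.4, 165.7,  21.1]), array([530.7, 153.5,  21.2]), array([530.9, 145.3,  21.8]), array([531.1, 141.2,  21.4]), array([531.1, 137.1,  22.3])]
```

View pics/t3c.png

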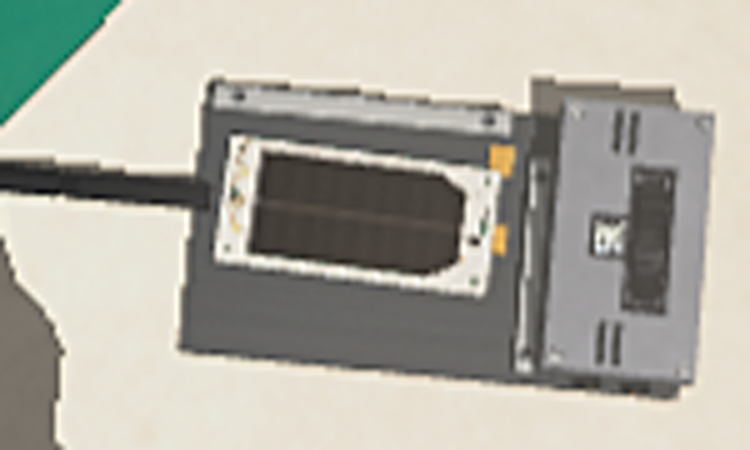

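The blade tip is at crop (210,193), just short of the panel's left edge at about x=222. I'll lower a little and push −y.

carry_out(commands=[{"tx": 0, "ty": 0, "tz": -1.5, "yaw": 0}, {"tx": 0, "ty": -2, "tz": -1.5, "yaw": 0}, {"tx": 0, "ty": -4, "tz": -1.5, "yaw": 0}, {"tx": 0, "ty": -6, "tz": -1.5, "yaw": 0}, {"tx": 0, "ty": -8, "tz": -1.5, "yaw": 0}, {"tx": 0, "ty": -10, "tz": -1.5, "yaw": 0}, {"tx": -1, "ty": -12, "tz": -1.5, "yaw": 0}, {"tx": -1, "ty": -14, "tz": -1.5, "yaw": 0}, {"tx": -1, "ty": -16, "tz": -1.5, "yaw": 0}, {"tx": -1, "ty": -17, "tz": -1.5, "yaw": 0}])

```text
time: 7.02
eef_pos: [534.1, 245.5, 32.1]
eef_rot: [0.728, 0.686, -0.0, 0.0]
wrist_force: [0.7, -0.1, 1.2]
opening: 11.3
grip_force: 30.0
```

```bash
cat >> h.py <<'E'
c0=np.array([555.2,-4.1]);ex=np.array([.998,-.06]);ey=np.array([.06,.998])
def panel(f):
    """fit panel rectangle from bright/dark pixels in top image: polygon of board in local corner frame"""
    g=load(f);im=g['pixels'].astype(int)
    vv,uu=np.mgrid[215:265,270:345]
    P=np.array([px(g,u,v,17)[:2] for u,v in zip(uu.ravel(),vv.ravel())])-c0
    L=np.c_[P@ex,P@ey]
    sub=im[215:265,270:345].reshape(-1,3)
    m=(sub.min(1)>150)&(L[:,0]<-1)&(L[:,0]>-80)&(L[:,1]>-1)
    mask=m.reshape(50,75).astype(np.uint8)
    n,lab,st,_=cv2.connectedComponentsWithStats(mask,connectivity=8)
    i=1+st[1:,4].argmax();k=(lab==i).ravel()
    r=cv2.minAreaRect(L[k].astype(np.float32))
    return cv2.boxPoints(r).round(1).tolist(), st[i]
E
python3 -c "
from h import *
print(panel('t3'));snap('top','t4');print(panel('t4'));s=sense();print(s['eef_pos'],s['wrist_force'])"
```

```text
([[-65.80000305175781, 14.600000381469727], [-13.199999809265137, 12.399999618530273], [-8.300000190734863, 124.0999984741211], [-61.0, 126.30000305175781]], array([  8,  12,  57,  32, 499], dtype=int32))
([[-64.4000015258789, 2.9000000953674316], [-11.5, 1.399999976158142], [-8.399999618530273, 113.0], [-61.29999923706055, 114.5]], array([ 14,  13,  56,  31, 494], dtype=int32))
[534.14551083 245.39823547  32.12316632] [-0.92819377 -0.53713839 -0.8689788 ]
```

The tip push worked: the panel's right edge is now about 1–3 mm off the right rail. Next I back off, go round to the front, and push +x with the blade's side.

carry_out(commands=[{"tx": 0.7, "ty": 12, "tz": 0, "yaw": 0}, {"tx": -14, "ty": 13, "tz": 0, "yaw": 0}, {"tx": -29, "ty": 14, "tz": 0, "yaw": 0}, {"tx": -43, "ty": 15, "tz": 0, "yaw": 0}, {"tx": -43.5, "ty": 10, "tz": 0, "yaw": 0}, {"tx": -44.5, "ty": -10, "tz": 0, "yaw": 0}, {"tx": -45.7, "ty": -30, "tz": 0, "yaw": 0}, {"tx": -46.9, "ty": -50, "tz": 0, "yaw": 0}, {"tx": -48.1, "ty": -70, "tz": 0, "yaw": 0}, {"tx": -49.3, "ty": -90, "tz": 0, "yaw": 0}])

```text
time: 7.9
eef_pos: [485.8, 155.1, 32.4]
eef_rot: [0.728, 0.686, 0.001, 0.0]
wrist_force: [0.4, -0.1, -0.5]
opening: 11.7
grip_force: 30.0
```

```bash
python3 -c "
from h import *
snap('top','t5');print(panel('t5'));s=sense();p=s['eef_pos'];print(p,s['wrist_force'],(p[:2]-c0)@ex,(p[:2]-c0)@ey)
crop('t5',235,200,385,290,5,'t5c')"
```

```text
([[-64.30000305175781, -0.5], [-10.600000381469727, -1.399999976158142], [-8.800000190734863, 113.19999694824219], [-62.5, 114.0]], array([ 14,  13,  58,  31, 476], dtype=int32))
[485.48782197 150.00132484  32.21381563] [-1.70430789 -3.59399034 -0.64740724] -78.81883315983124 149.61039151077676
```

View pics/t5c.png

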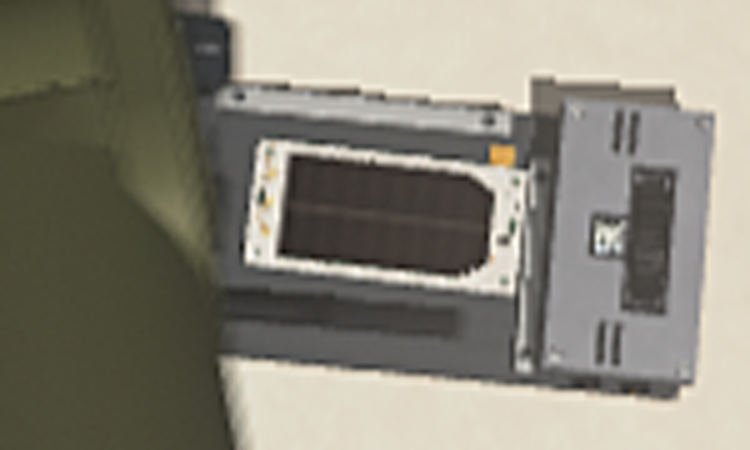

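The blade lies parallel, along the front of the panel at crop y≈310, with the tip at about (460,320). Now push +x.

carry_out(commands=[{"tx": -0.5, "ty": -8, "tz": 0, "yaw": 0}, {"tx": 2, "ty": -8, "tz": 0, "yaw": 0}, {"tx": 4, "ty": -8, "tz": 0, "yaw": 0}, {"tx": 6, "ty": -8, "tz": 0, "yaw": 0}, {"tx": 8, "ty": -8.5, "tz": 0, "yaw": 0}, {"tx": 10, "ty": -8.5, "tz": 0, "yaw": 0}, {"tx": 12, "ty": -9, "tz": 0, "yaw": 0}, {"tx": 14, "ty": -9, "tz": 0, "yaw": 0}, {"tx": 15.5, "ty": -9, "tz": 0, "yaw": 0}, {"tx": 17, "ty": -9, "tz": 0, "yaw": 0}])

```text
time: 8.78
eef_pos: [501.9, 147.0, 32.0]
eef_rot: [0.728, 0.686, -0.0, 0.0]
wrist_force: [0.5, 0.7, -0.1]
opening: 11.4
grip_force: 30.0
```

```bash
python3 -c "
from h import *
snap('top','t6');print(panel('t6'));s=sense();p=s['eef_pos'];print(p,s['wrist_force'],(p[:2]-c0)@ex,(p[:2]-c0)@ey)"
```

```text
([[-56.400001525878906, 111.30000305175781], [-55.70000076293945, -1.0], [-3.299999952316284, -0.6000000238418579], [-4.0, 111.69999694824219]], array([ 16,  11,  55,  29, 445], dtype=int32))
[502.16958371 146.99247853  32.09831178] [ 0.67807723 -0.04227504  0.34038961] -61.98990417242809 147.60846859359265
```

carry_out(commands=[{"tx": 0.5, "ty": 0, "tz": 0, "yaw": 0}, {"tx": 1, "ty": 0, "tz": 0, "yaw": 0}, {"tx": 1.5, "ty": 0, "tz": 0, "yaw": 0}, {"tx": 2, "ty": 0, "tz": 0, "yaw": 0}, {"tx": 2.5, "ty": 0, "tz": 0, "yaw": 0}, {"tx": 3, "ty": 0, "tz": 0, "yaw": 0}, {"tx": 3.5, "ty": 0, "tz": 0, "yaw": 0}, {"tx": 4, "ty": 0, "tz": 0, "yaw": 0}, {"tx": 4, "ty": 0, "tz": 0, "yaw": 0}, {"tx": 4, "ty": 0, "tz": 0, "yaw": 0}])

```text
time: 9.67
eef_pos: [505.7, 147.0, 32.1]
eef_rot: [0.728, 0.686, -0.0, -0.0]
wrist_force: [-0.4, -0.2, -0.1]
opening: 11.6
grip_force: 30.0
```

```bash
python3 -c "
from h import *
snap('top','t7');print(panel('t7'));s=sense();p=s['eef_pos'];print(p,s['wrist_force'],s['ft_torque'],(p[:2]-c0)@ex,(p[:2]-c0)@ey)"
```

```text
([[-52.70000076293945, -0.8999999761581421], [-1.100000023841858, -0.8999999761581421], [-1.0, 111.9000015258789], [-52.5, 111.9000015258789]], array([ 16,   9,  55,  29, 425], dtype=int32))
[505.69297224 147.01152115  32.04229765] [-0.78371651 -0.38010413 -0.96265047] [ 0.01588199  0.21071615 -0.08318558] -58.474704971022284 147.838876442516
```

Almost there; the force is still low. I'll press on in small steps until the rail pushes back.

carry_out(commands=[{"tx": 0.5, "ty": 0, "tz": 0, "yaw": 0}, {"tx": 1, "ty": 0, "tz": 0, "yaw": 0}, {"tx": 1.5, "ty": 0, "tz": 0, "yaw": 0}, {"tx": 2, "ty": 0, "tz": 0, "yaw": 0}, {"tx": 2, "ty": 0, "tz": 0, "yaw": 0}, {"tx": 2, "ty": 0, "tz": 0, "yaw": 0}, {"tx": 2, "ty": 0, "tz": 0, "yaw": 0}, {"tx": 2, "ty": 0, "tz": 0, "yaw": 0}, {"tx": 2, "ty": 0, "tz": 0, "yaw": 0}, {"tx": 2, "ty": 0, "tz": 0, "yaw": 0}])

```text
time: 10.55
eef_pos: [507.1, 147.2, 31.8]
eef_rot: [0.728, 0.686, -0.0, -0.0]
wrist_force: [-4.9, 1.8, 1.4]
opening: 11.4
grip_force: 30.1
```

```bash
python3 -c "
from h import *
snap('top','t8');print(panel('t8'));s=sense();p=s['eef_pos'];print(p,s['wrist_force'],s['ft_torque'],(p[:2]-c0)@ex,(p[:2]-c0)@ey)"
```

```text
([[-52.5, -0.6000000238418579], [-1.100000023841858, -0.699999988079071], [-1.0, 112.0999984741211], [-52.400001525878906, 112.0999984741211]], array([ 16,   9,  56,  29, 424], dtype=int32))
[507.05562112 147.16148047  31.8310478 ] [-4.24461087  2.3426341   0.23140458] [ 0.32669086  1.18716872 -0.22889561] -57.12377895212271 148.07029477594227
```

Contact with the back rail is confirmed: −4.5 N and the panel is parallel. I'll back off, go round to the left end, and nudge −y.

carry_out(commands=[{"tx": -6, "ty": 0.4, "tz": 0, "yaw": 0}, {"tx": -12, "ty": 0.7, "tz": 0, "yaw": 0}, {"tx": -12, "ty": 3, "tz": 0, "yaw": 0}, {"tx": -11, "ty": 25, "tz": 0, "yaw": 0}, {"tx": -9, "ty": 50, "tz": 0, "yaw": 0}, {"tx": -8, "ty": 75, "tz": 0, "yaw": 0}, {"tx": -6, "ty": 100, "tz": 0, "yaw": 0}, {"tx": -5, "ty": 118, "tz": 0, "yaw": 0}, {"tx": -5, "ty": 118, "tz": 0, "yaw": 0}, {"tx": 5, "ty": 117, "tz": 0, "yaw": 0}])

```text
time: 11.43
eef_pos: [511.6, 265.7, 32.0]
eef_rot: [0.726, 0.688, -0.0, -0.0]
wrist_force: [-0.0, 0.3, -0.1]
opening: 11.4
grip_force: 30.0
```

carry_out(commands=[{"tx": 11, "ty": -1, "tz": 0, "yaw": 0}, {"tx": 22, "ty": -1.5, "tz": 0, "yaw": 0}, {"tx": 32, "ty": -2, "tz": 0, "yaw": 0}, {"tx": 32, "ty": -4, "tz": 0, "yaw": 0}, {"tx": 32, "ty": -7, "tz": 0, "yaw": 0}, {"tx": 32, "ty": -10, "tz": 0, "yaw": 0}, {"tx": 32, "ty": -12, "tz": 0, "yaw": 0}, {"tx": 32, "ty": -14, "tz": 0, "yaw": 0}, {"tx": 31, "ty": -15, "tz": 0, "yaw": 0}, {"tx": 31, "ty": -16, "tz": 0, "yaw": 0}])

```text
time: 12.27
eef_pos: [543.3, 248.0, 32.2]
eef_rot: [0.728, 0.686, -0.0, -0.0]
wrist_force: [-0.2, -0.0, 0.3]
opening: 11.8
grip_force: 30.0
```

```bash
python3 -c "
from h import *
snap('top','t9');print(panel('t9'));s=sense();p=s['eef_pos'];print(p,s['wrist_force'],s['ft_torque'],(p[:2]-c0)@ex,(p[:2]-c0)@ey)"
```

```text
([[-52.5, -0.6000000238418579], [-1.100000023841858, -0.699999988079071], [-1.0, 113.5], [-52.29999923706055, 113.5999984741211]], array([ 14,   9,  58,  29, 469], dtype=int32))
[543.46081894 247.81260756  32.16455837] [-0.14202049 -0.41794064 -0.68207342] [-0.11051936  0.02670843 -0.01368996] -26.830459152100136 250.70443148165566
```

carry_out(commands=[{"tx": 0, "ty": -1, "tz": 0, "yaw": 0}, {"tx": 0, "ty": -2, "tz": 0, "yaw": 0}, {"tx": 0, "ty": -3, "tz": 0, "yaw": 0}, {"tx": 0, "ty": -3.5, "tz": 0, "yaw": 0}, {"tx": 0, "ty": -4, "tz": 0, "yaw": 0}, {"tx": 0, "ty": -4.5, "tz": 0, "yaw": 0}, {"tx": 0, "ty": -5, "tz": 0, "yaw": 0}, {"tx": 0, "ty": -5.5, "tz": 0, "yaw": 0}, {"tx": 0, "ty": -6, "tz": 0, "yaw": 0}, {"tx": 0, "ty": -6, "tz": 0, "yaw": 0}])

```text
time: 13.15
eef_pos: [543.9, 243.5, 32.4]
eef_rot: [0.727, 0.686, 0.001, -0.0]
wrist_force: [0.3, 5.4, -0.4]
opening: 11.3
grip_force: 30.0
```

```bash
python3 -c "
from h import *
snap('top','t10');print(panel('t10'));s=sense();p=s['eef_pos'];print(p,s['wrist_force'],s['ft_torque'],(p[:2]-c0)@ex,(p[:2]-c0)@ey)"
```

```text
([[-53.0, -0.8999999761581421], [-1.100000023841858, -1.0], [-1.0, 112.5], [-52.900001525878906, 112.5999984741211]], array([ 15,   9,  57,  30, 465], dtype=int32))
[543.88490088 243.41712421  32.41020004] [0.56119157 4.15058192 0.03117764] [ 1.12946758 -0.00217111 -0.02680288] -26.143496378221744 246.34318401626388
```

The panel is seated against both rails (+4–5 N from the right rail). I'll back off, lift, and take the spudger back to the mat, a little further from the loupe.

carry_out(commands=[{"tx": 0, "ty": 6, "tz": 0, "yaw": 0}, {"tx": 1, "ty": 14, "tz": 0, "yaw": 0}, {"tx": 1, "ty": 20, "tz": 15, "yaw": 0}, {"tx": 5, "ty": 30, "tz": 35, "yaw": 0.1}, {"tx": 10, "ty": 40, "tz": 50, "yaw": 0.2}, {"tx": 20, "ty": 50, "tz": 50, "yaw": 0.3}, {"tx": 30, "ty": 57, "tz": 50, "yaw": 0.42}, {"tx": 30, "ty": 57, "tz": 50, "yaw": 0.54}, {"tx": 30, "ty": 57, "tz": 50, "yaw": 0.66}, {"tx": 30, "ty": 57, "tz": 50, "yaw": 0.78}])

```text
time: 14.03
eef_pos: [573.9, 298.4, 81.4]
eef_rot: [0.41, 0.912, -0.001, 0.0]
wrist_force: [0.3, 1.1, 0.1]
opening: 11.4
grip_force: 30.0
```

carry_out(commands=[{"tx": 0, "ty": 0, "tz": 0, "yaw": 0.1}, {"tx": 0, "ty": 0, "tz": 0, "yaw": 0.2}, {"tx": 0, "ty": 0, "tz": -12, "yaw": 0.2}, {"tx": 0, "ty": 0, "tz": -24, "yaw": 0.2}, {"tx": 0, "ty": 0, "tz": -36, "yaw": 0.2}, {"tx": 0, "ty": 0, "tz": -46, "yaw": 0.2}, {"tx": 0, "ty": 0, "tz": -54, "yaw": 0.2}, {"tx": 0, "ty": 0, "tz": -57, "yaw": 0.2}, {"tx": 0, "ty": 0, "tz": -59, "yaw": 0.2}, {"tx": 0, "ty": 0, "tz": -59, "yaw": 0.2}])

```text
time: 14.87
eef_pos: [573.7, 298.9, 22.6]
eef_rot: [0.319, 0.948, -0.0, -0.0]
wrist_force: [0.3, -0.9, -0.4]
opening: 11.8
grip_force: 30.0
```

```bash
python3 -c "
from h import *
s=sense();p=s['eef_pos'];print(p,s['eef_rot'],s['wrist_force'])"
```

```text
[573.69199023 298.88386969  22.64281171] [ 3.19294839e-01  9.47655399e-01 -2.13825624e-04 -7.20645336e-05] [ 0.3071784  -0.94201569 -0.44092606]
```

carry_out(commands=[{"tx": 0, "ty": 0, "tz": -0.5, "yaw": 0}, {"tx": 0, "ty": 0, "tz": -0.8, "yaw": 0}, {"tx": 0, "ty": 0, "tz": -0.8, "yaw": 0}, {"tx": 0, "ty": 0, "tz": -0.8, "yaw": 0}, {"tx": 0, "ty": 0, "tz": -0.8, "yaw": 0}, {"tx": 0, "ty": 0, "tz": -0.8, "yaw": 0}, {"tx": 0, "ty": 0, "tz": -0.8, "yaw": 0}, {"tx": 0, "ty": 0, "tz": -0.8, "yaw": 0}, {"tx": 0, "ty": 0, "tz": -0.8, "yaw": 0}, {"tx": 0, "ty": 0, "tz": -0.8, "yaw": 0}])

```text
time: 15.7
eef_pos: [573.8, 298.9, 22.3]
eef_rot: [0.319, 0.948, 0.0, 0.0]
wrist_force: [-0.5, -0.1, -0.1]
opening: 11.3
grip_force: 30.0
```

carry_out(commands=[{"tx": 0, "ty": 0, "tz": 0, "yaw": 0}, {"tx": 0, "ty": 0, "tz": 0, "yaw": 0}, {"tx": 0, "ty": 0, "tz": 0, "yaw": 0}, {"tx": 0, "ty": 0, "tz": 0, "yaw": 0}, {"tx": 0, "ty": 0, "tz": 0, "yaw": 0}, {"tx": 0, "ty": 0, "tz": 10, "yaw": 0}, {"tx": 0, "ty": 0, "tz": 30, "yaw": 0}, {"tx": 0, "ty": 0, "tz": 60, "yaw": 0}, {"tx": 0, "ty": 0, "tz": 90, "yaw": 0}, {"tx": 0, "ty": 0, "tz": 120, "yaw": 0}], gripper=-0.1)

```text
time: 16.53
eef_pos: [573.7, 298.8, 144.2]
eef_rot: [0.319, 0.948, 0.0, 0.0]
wrist_force: [0.1, -0.3, 1.4]
opening: 39.0
grip_force: 0.0
```

```bash
python3 -c "
from h import *
s=sense();p=s['eef_pos'];print(p,s['joint_pos'].round(2),s['opening'])
g=snap('side','s5');t=snap('top','t12');print(panel('t12'))
b=cv2.imread('pics/c1.png')
def z(f,x0,y0,x1,y1,k): return cv2.resize(cv2.imread('pics/'+f+'.png')[y0:y1,x0:x1],None,fx=k,fy=k,interpolation=cv2.INTER_LANCZOS4)
a=z('t12',340,230,385,270,10);b=z('s5',330,210,420,270,5)
# numeric look at window
G=cv2.cvtColor(cv2.imread('pics/t12.png'),cv2.COLOR_BGR2GRAY)
print(G[240:256,350:364])
S=cv2.cvtColor(cv2.imread('pics/s2.png'),cv2.COLOR_BGR2GRAY)
print(S[226:238,364:384])
"
```

```text
[573.66878073 298.75035773 144.2464263 ] [-0.73  0.38  0.26  1.59 -0.1   1.19  0.47] 38.98684539215685
([[-53.0, -0.8999999761581421], [-1.100000023841858, -1.0], [-1.0, 112.5], [-52.900001525878906, 112.5999984741211]], array([ 15,   9,  57,  30, 484], dtype=int32))
[[164 165 167 167 166 166 166 166 168 170 151  86  72  79]
 [165 165 167 169 170 171 170 171 172 177 156  89  71  78]
 [165 166 170 144 128 137 139 156 158 162 138  84  69  74]
 [164 165 172 109  88 103  89 103 104 102  91  81  71  76]
 [163 165 172  96 151 125  79 102  77 172 122  81  72  78]
 [162 166 172  84 180 207 200 168 195 185 122  81  72  78]
 [163 167 172  74 226 223 237 230 225 146  95  82  76  84]
 [163 167 173  74 253 167 238 230 183 144 101  82  78  83]
 [164 168 158  68 231 121 227 196 200 155  92  75  79  85]
 [164 169 145  71 249 205 229 158 238 163  85  75  86  85]
 [163 168 144  69 182 161 159  98 165 133  83  74  90  86]
 [163 167 159 135 129 128 112 108 115  97  77  72  93  94]
 [163 164 166 167 167 167 157 159 164 136  83  72  79  79]
 [163 163 163 163 164 164 166 169 173 154  92  71  84  87]
 [164 
[... 433 characters left out ...]
  14  18
   17  25]
 [154 153 158 154 145  83  18  44  12  20   9  16  16  15   4  17   8  12
   29  29]
 [153 154 156 158 111  45  60  67  86  88  41  19  22  11  16  12  17  16
   19  21]
 [152 151 154 105  42  34  90 159  89  94  73  85  89  13  19  22   1  11
   10   9]
 [153 151 122  37  17  83 133 230 166  69  82 142  55  84 141 105  35  13
    0   9]
 [153 152 146 137  99  52  75 119 112 125  78 101  80 144 156 149 138 138
  100  38]
 [151 150 153 152 146 135 136  94  47  77  37  88 138 152 150 149 152 155
  146 138]
 [152 146 152 149 150 151 153 144 138 136  99 144 151 148 148 147 147 150
  152 150]
 [139 154 153 150 150 149 150 152 151 152 145 151 147 146 150 150 148 151
  147 153]]
```

The spudger is released and the panel reads unchanged. Now I move behind the wheel with the jaws set to close along the tester's y, and read the digit with the wrist camera.

carry_out(commands=[{"tx": 0, "ty": -33, "tz": 0, "yaw": 0.06}, {"tx": 0, "ty": -66, "tz": 0, "yaw": 0.12}, {"tx": 0, "ty": -100, "tz": 0, "yaw": 0.18}, {"tx": 0, "ty": -133, "tz": 0, "yaw": 0.24}, {"tx": 0, "ty": -166, "tz": 0, "yaw": 0.3}, {"tx": -2, "ty": -200, "tz": 0, "yaw": 0.36}, {"tx": -5, "ty": -233, "tz": 0, "yaw": 0.42}, {"tx": -8, "ty": -266, "tz": 0, "yaw": 0.48}, {"tx": -11, "ty": -300, "tz": 0, "yaw": 0.54}, {"tx": -14, "ty": -333, "tz": 0, "yaw": 0.59}])

```text
time: 17.47
eef_pos: [559.3, -35.8, 142.7]
eef_rot: [0.029, 1.0, 0.0, 0.0]
wrist_force: [-0.3, -0.8, -0.6]
opening: 39.0
grip_force: 0.0
```

carry_out(commands=[{"tx": 0, "ty": 0, "tz": -15, "yaw": 0}, {"tx": 0, "ty": 0, "tz": -30, "yaw": 0}, {"tx": 0, "ty": 0, "tz": -45, "yaw": 0}, {"tx": 0, "ty": 0, "tz": -50, "yaw": 0}, {"tx": 0, "ty": 0, "tz": -50, "yaw": 0}, {"tx": 0, "ty": 0, "tz": -50, "yaw": 0}, {"tx": 0, "ty": 0, "tz": -50, "yaw": 0}, {"tx": 0, "ty": 0, "tz": -50, "yaw": 0}, {"tx": 0, "ty": 0, "tz": -50, "yaw": 0}, {"tx": 0, "ty": 0, "tz": -50, "yaw": 0}])

```text
time: 18.3
eef_pos: [560.2, -34.0, 92.9]
eef_rot: [0.03, 1.0, 0.0, 0.001]
wrist_force: [0.2, -0.7, -0.1]
opening: 38.9
grip_force: 0.0
```

```bash
cat >> h.py <<'E'
def wproj(g,P):
    K=g['camera_matrix'];T=g['T'];c=T[:3,:3].T@(np.array(P)-T[:3,3])
    r=np.hypot(c[0],c[1]);th=np.arctan2(r,c[2]);return K[0,2]+K[0,0]*th*c[0]/r, K[1,2]+K[1,1]*th*c[1]/r
E
python3 -c "
from h import *
s=sense();q=s['eef_rot'];print(s['eef_pos'],s['joint_pos'].round(2),np.arctan2(q[1]**2-q[0]**2,2*q[0]*q[1]))
g=snap('wrist','w2');print(g['T'].round(2))
print(wproj(g,(510.3,-31.5,61)),wproj(g,(509.5,-47,74)))"
```

```text
[560.15652134 -33.98645618  92.88119849] [-0.3   0.26  0.35  1.86 -0.1   1.04  1.61] 1.5112091211260543
[[ 6.0000e-02  9.7000e-01  2.5000e-01  4.9193e+02]
 [ 1.0000e+00 -6.0000e-02 -2.0000e-02 -2.8480e+01]
 [-0.0000e+00  2.5000e-01 -9.7000e-01  2.3830e+02]
 [ 0.0000e+00  0.0000e+00  0.0000e+00  1.0000e+00]]
(np.float64(320.921787606181), np.float64(186.30438855105393)) (np.float64(285.7537374535082), np.float64(189.84960922994068))
```

```bash
python3 -c "
from h import *
im=cv2.imread('pics/w2.png')[146:226,265:365]
im=cv2.rotate(im,cv2.ROTATE_180)
cv2.imwrite('pics/w2c.png',cv2.resize(im,None,fx=7,fy=7,interpolation=cv2.INTER_CUBIC))"
```

```text
(no output)
```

View pics/w2c.png

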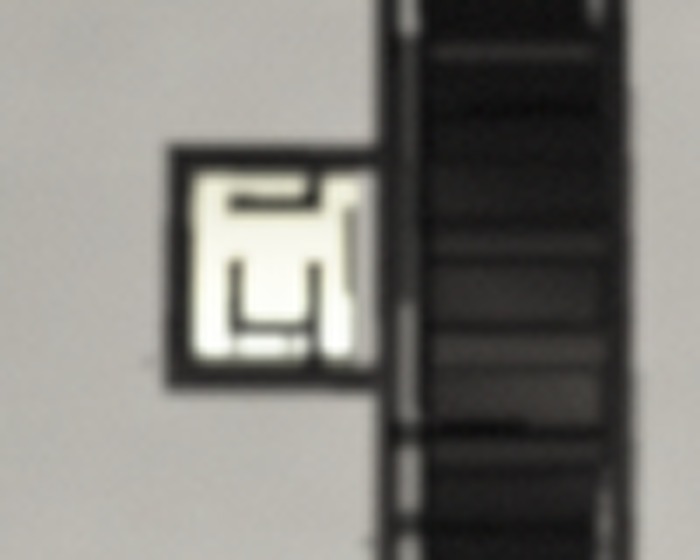

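The window at the crop's centre (270,265) shows the lower part of a 3 at the top (y≈200) and a 4 at the bottom (centre y≈328). So the wheel stands at about 3.7, and I need about +3.3 detents with the top rolling to +x. I'll pinch the wheel at its front part and stroke +x.

carry_out(commands=[{"tx": 0, "ty": 0, "tz": 6, "yaw": 0}, {"tx": -20, "ty": -4, "tz": 6, "yaw": 0}, {"tx": -45, "ty": -8, "tz": 6, "yaw": 0}, {"tx": -65, "ty": -12, "tz": 6, "yaw": 0}, {"tx": -65, "ty": -12, "tz": 6, "yaw": 0}, {"tx": -65, "ty": -12, "tz": -2, "yaw": 0}, {"tx": -65, "ty": -12, "tz": -9.5, "yaw": 0}, {"tx": -65, "ty": -12, "tz": -9.5, "yaw": 0}, {"tx": -65, "ty": -12, "tz": -9.5, "yaw": 0}, {"tx": -65, "ty": -12, "tz": -9.5, "yaw": 0}])

```text
time: 19.18
eef_pos: [495.2, -46.0, 82.5]
eef_rot: [0.03, 1.0, -0.0, -0.0]
wrist_force: [-0.0, -0.1, -0.5]
opening: 39.4
grip_force: 0.0
```

carry_out(commands=[{"tx": 0, "ty": 0, "tz": 0, "yaw": 0}, {"tx": 0, "ty": 0, "tz": 0, "yaw": 0}, {"tx": 0, "ty": 0, "tz": 0, "yaw": 0}, {"tx": 0, "ty": 0, "tz": 0, "yaw": 0}, {"tx": 0, "ty": 0, "tz": 0, "yaw": 0}, {"tx": 0, "ty": 0, "tz": 0, "yaw": 0}, {"tx": 0, "ty": 0, "tz": 0, "yaw": 0}, {"tx": 0, "ty": 0, "tz": 0, "yaw": 0}, {"tx": 0, "ty": 0, "tz": 0, "yaw": 0}, {"tx": 0, "ty": 0, "tz": 0, "yaw": 0}], gripper=-1)

```text
time: 20.02
eef_pos: [495.1, -45.5, 83.0]
eef_rot: [0.03, 1.0, 0.0, 0.0]
wrist_force: [1.1, 4.1, 2.1]
opening: 11.1
grip_force: 30.0
```

carry_out(commands=[{"tx": 3.5, "ty": -0.2, "tz": 0, "yaw": 0}, {"tx": 7, "ty": -0.4, "tz": 0, "yaw": 0}, {"tx": 10.5, "ty": -0.6, "tz": 0, "yaw": 0}, {"tx": 14, "ty": -0.8, "tz": 0, "yaw": 0}, {"tx": 17.5, "ty": -1, "tz": 0, "yaw": 0}, {"tx": 21, "ty": -1.2, "tz": 0, "yaw": 0}, {"tx": 24.5, "ty": -1.4, "tz": 0, "yaw": 0}, {"tx": 28, "ty": -1.6, "tz": 0, "yaw": 0}, {"tx": 28, "ty": -1.6, "tz": 0, "yaw": 0}, {"tx": 28, "ty": -1.6, "tz": 0, "yaw": 0}])

```text
time: 20.85
eef_pos: [519.0, -47.0, 81.2]
eef_rot: [0.03, 1.0, 0.0, -0.005]
wrist_force: [-5.7, 3.3, 1.8]
opening: 11.5
grip_force: 30.0
```

carry_out(commands=[{"tx": 0, "ty": 0, "tz": 0, "yaw": 0}, {"tx": 0, "ty": 0, "tz": 0, "yaw": 0}, {"tx": 0, "ty": 0, "tz": 0, "yaw": 0}, {"tx": 0, "ty": 0, "tz": 8, "yaw": 0}, {"tx": 0, "ty": 0, "tz": 10, "yaw": 0}, {"tx": 10, "ty": 3, "tz": 10, "yaw": 0}, {"tx": 24, "ty": 7, "tz": 10, "yaw": 0}, {"tx": 37, "ty": 13, "tz": 10, "yaw": 0}, {"tx": 37, "ty": 13, "tz": 10, "yaw": 0}, {"tx": 37, "ty": 13, "tz": 10, "yaw": 0}], gripper=-0.1)

```text
time: 21.68
eef_pos: [560.5, -34.2, 92.8]
eef_rot: [0.029, 1.0, -0.0, 0.0]
wrist_force: [0.8, -0.2, -0.7]
opening: 39.1
grip_force: 0.0
```

```bash
cat >> h.py <<'E'
def digit(f):
    g=snap('wrist',f);u,v=wproj(g,(510.3,-31.5,61))
    im=cv2.cvtColor(g['pixels'],cv2.COLOR_RGB2GRAY)
    p=cv2.getRectSubPix(im,(40,44),(u,v));p=cv2.rotate(p,cv2.ROTATE_180)
    for r in p: print(''.join('#' if x<60 else '+' if x<120 else '-' if x<170 else '.' if x<200 else ' ' for x in r))
E
python3 -c "
from h import *
print(sense()['eef_pos']);digit('w3')"
```

```text
[560.49266169 -34.24767552  92.75750761]
.............................-++########
.............................-++########
.--------------..............-++########
------------------------------++########
-++++++++++++++++++++++++++++++#########
-+######################################
++######################################
++##++++++++++++++++###+++++++##########
++#++---------------++++-----++#########
++#+-.             .-++-. ..--++########
++#+-               -++.    .-++########
++#+-               .+-.   ..--+########
++#+-               .--.  ...--+########
++#+-                ..  .-----+########
++#+-                    .-----+########
++#+.                     -----+########
++#+.                     -----+########
++#+.                     -----+########
++#+.                     -----+########
+##+.                     .----+########
+##+.     .---------..    .----+##+#####
+##+.    .+++---------.   .----+##++####
+##+.    .++-.........    .----+##+#####
+##+.    .+-              .----+##+#####
+##+-    .-.              .----+##++####
+##+-    .-.              .----+##++####
+##+-    .-.               ----+##++####
+##+-    .-.               ----+#+++####
+##+-    .-.               .---+#+++####
++#+-    .+-.              .---+#+++####
++#+-    .++---------.     .---+#++++###
+##+-    .----------+-.    .---+#++++###
+##+-     ....-...---+-    ..--+#++++###
+##++.    .........--+-.  .---++#++++###
+###+--..-----------+++-------++#++++###
+###+++++++++++++++++##++++++++##++++###
+######+#+##++#++++#####+++++++##++++###
++###############################++++###
-+++++++++++++++++++++++++++++###++++###
--------------+++++----------++##++++###
..----------------------------++#++-+###
.............................-++#++-+###
.............................--+#++++###
.............................--+##+++###
```

carry_out(commands=[{"tx": 0, "ty": 0, "tz": 0, "yaw": 0}, {"tx": 0, "ty": 0, "tz": 0, "yaw": 0}, {"tx": 0, "ty": 0, "tz": 0, "yaw": 0}, {"tx": 0, "ty": 0, "tz": 0, "yaw": 0}, {"tx": 0, "ty": 0, "tz": 0, "yaw": 0}, {"tx": 0, "ty": 0, "tz": 0, "yaw": 0}, {"tx": 0, "ty": 0, "tz": 0, "yaw": 0}, {"tx": 0, "ty": 0, "tz": 0, "yaw": 0}, {"tx": 0, "ty": 0, "tz": 0, "yaw": 0}, {"tx": 0, "ty": 0, "tz": 0, "yaw": 0}])

```text
time: 22.57
eef_pos: [559.8, -34.7, 92.8]
eef_rot: [0.03, 1.0, 0.0, 0.0]
wrist_force: [0.7, 0.1, 0.6]
opening: 39.3
grip_force: 0.0
```

```bash
python3 -c "
from h import *
g=snap('wrist','w4')
for f in ('w2','w3','w4'):
  g=load(f);u,v=wproj(g,(510.3,-31.5,61))
  im=cv2.cvtColor(g['pixels'],cv2.COLOR_RGB2GRAY)
  p=cv2.rotate(cv2.getRectSubPix(im,(40,44),(u,v)),cv2.ROTATE_180)
  print(f,p[8:36,8:22].min(1).tolist())
  d=cv2.rotate(cv2.getRectSubPix(g['range_z'],(40,44),(u,v)),cv2.ROTATE_180)
  print(d[::4,14].round(1).tolist(),d[::4,2].round(1).tolist())"
```

```text
w2 [83, 93, 87, 67, 106, 180, 230, 241, 244, 244, 239, 214, 166, 139, 135, 138, 143, 145, 141, 135, 117, 97, 117, 142, 128, 90, 53, 40]
[94.80000305175781, 176.0, 177.89999389648438, 177.10000610351562, 176.0, 176.0, 175.89999389648438, 175.10000610351562, 175.60000610351562, 171.89999389648438, 173.10000610351562] [177.1999969482422, 93.69999694824219, 175.5, 175.3000030517578, 174.8000030517578, 174.6999969482422, 173.3000030517578, 172.6999969482422, 172.39999389648438, 171.39999389648438, 172.39999389648438]
w3 [65, 89, 102, 112, 134, 180, 222, 239, 243, 245, 243, 228, 163, 105, 103, 110, 120, 125, 128, 131, 129, 119, 107, 109, 109, 97, 73, 51]
[176.10000610351562, 175.3000030517578, 178.60000610351562, 176.89999389648438, 176.39999389648438, 175.10000610351562, 175.8000030517578, 175.39999389648438, 174.5, 172.10000610351562, 172.89999389648438] [177.3000030517578, 175.3000030517578, 174.89999389648438, 174.1999969482422, 175.0, 173.39999389648438, 173.0, 173.3000030517578, 171.60000610351562, 171.8000030517578, 171.6999969482422]
w4 [65, 75, 79, 91, 131, 191, 231, 242, 244, 245, 240, 197, 118, 77, 93, 115, 127, 130, 131, 131, 123, 106, 99, 91, 82, 61, 46, 39]
[177.0, 176.1999969482422, 177.3000030517578, 177.6999969482422, 176.6999969482422, 175.89999389648438, 175.3000030517578, 174.6999969482422, 175.0, 172.0, 172.10000610351562] [177.1999969482422, 176.0, 175.5, 174.5, 174.0, 174.6999969482422, 172.89999389648438, 173.3000030517578, 173.10000610351562, 172.5, 171.89999389648438]
```

The digit is stable, reading between 4 and 5, so that stroke gave about one detent. I'll repeat the stroke.

carry_out(commands=[{"tx": 0, "ty": 0, "tz": 6, "yaw": 0}, {"tx": -20, "ty": -4, "tz": 6, "yaw": 0}, {"tx": -45, "ty": -8, "tz": 6, "yaw": 0}, {"tx": -65, "ty": -12, "tz": 6, "yaw": 0}, {"tx": -65, "ty": -12, "tz": 6, "yaw": 0}, {"tx": -65, "ty": -12, "tz": -2, "yaw": 0}, {"tx": -65, "ty": -12, "tz": -9, "yaw": 0}, {"tx": -65, "ty": -12, "tz": -9, "yaw": 0}, {"tx": -65, "ty": -12, "tz": -9, "yaw": 0}, {"tx": -65, "ty": -12, "tz": -9, "yaw": 0}], gripper=-0.4)

```text
time: 23.45
eef_pos: [495.2, -46.6, 83.5]
eef_rot: [0.03, 1.0, -0.0, -0.0]
wrist_force: [-0.1, -0.1, 0.9]
opening: 26.1
grip_force: 0.0
```

carry_out(commands=[{"tx": 0, "ty": 0, "tz": 0, "yaw": 0}, {"tx": 0, "ty": 0, "tz": 0, "yaw": 0}, {"tx": 0, "ty": 0, "tz": 0, "yaw": 0}, {"tx": 0, "ty": 0, "tz": 0, "yaw": 0}, {"tx": 0, "ty": 0, "tz": 0, "yaw": 0}, {"tx": 0, "ty": 0, "tz": 0, "yaw": 0}, {"tx": 4, "ty": -0.2, "tz": 0, "yaw": 0}, {"tx": 8, "ty": -0.4, "tz": 0, "yaw": 0}, {"tx": 12, "ty": -0.7, "tz": 0, "yaw": 0}, {"tx": 16, "ty": -1, "tz": 0, "yaw": 0}], gripper=-1)

```text
time: 24.28
eef_pos: [507.0, -46.4, 84.3]
eef_rot: [0.03, 1.0, 0.001, -0.005]
wrist_force: [-12.2, 5.7, 14.1]
opening: 11.3
grip_force: 30.1
```

carry_out(commands=[{"tx": 4, "ty": -0.2, "tz": 0, "yaw": 0}, {"tx": 8, "ty": -0.4, "tz": 0, "yaw": 0}, {"tx": 12, "ty": -0.6, "tz": 0, "yaw": 0}, {"tx": 14, "ty": -0.8, "tz": 0, "yaw": 0}, {"tx": 14, "ty": -0.8, "tz": 0, "yaw": 0}, {"tx": 14, "ty": -0.8, "tz": 0, "yaw": 0}, {"tx": 14, "ty": -0.8, "tz": 0, "yaw": 0}, {"tx": 14, "ty": -0.8, "tz": 0, "yaw": 0}, {"tx": 14, "ty": -0.8, "tz": 0, "yaw": 0}, {"tx": 14, "ty": -0.8, "tz": 0, "yaw": 0}])

```text
time: 25.12
eef_pos: [520.8, -47.2, 82.1]
eef_rot: [0.03, 1.0, 0.001, -0.005]
wrist_force: [-5.8, 5.5, -0.1]
opening: 11.9
grip_force: 30.0
```

carry_out(commands=[{"tx": 0, "ty": 0, "tz": 0, "yaw": 0}, {"tx": 0, "ty": 0, "tz": 0, "yaw": 0}, {"tx": 0, "ty": 0, "tz": 0, "yaw": 0}, {"tx": 0, "ty": 0, "tz": 8, "yaw": 0}, {"tx": 0, "ty": 0, "tz": 10, "yaw": 0}, {"tx": 10, "ty": 3, "tz": 10, "yaw": 0}, {"tx": 24, "ty": 7, "tz": 10, "yaw": 0}, {"tx": 35, "ty": 13, "tz": 10, "yaw": 0}, {"tx": 35, "ty": 13, "tz": 10, "yaw": 0}, {"tx": 35, "ty": 13, "tz": 10, "yaw": 0}], gripper=-0.4)

```text
time: 25.95
eef_pos: [560.4, -35.2, 93.7]
eef_rot: [0.029, 1.0, -0.0, 0.0]
wrist_force: [0.1, 0.0, -0.7]
opening: 26.3
grip_force: 0.0
```

```bash
python3 -c "
from h import *
print(sense()['eef_pos']);digit('w5')"
```

```text
[560.36151839 -35.17155867  93.74209217]
.............................-++########
.............................-++########
.------------..-.............-++########
------------------------------+#########
-++++++++++++++++++++++++++++++#########
-+######################################
-+######################################
-+###+++++++++++++++###+++++++##########
-+##+---------------++++-----++#########
-+##+.   ..........-+++-.  .--+#########
-+##-    .----------+++.    .-++########
-+#+-    .-++++++++++++.    .-++########
-+#+-    .-------------.  ...-++########
-+#+-               ..   .----++########
-+#+-                    .----++########
-+#+-                     ----++########
++#+-                     ----++########
++#+-                     ----++########
++#+-     ..--........    ----++########
++#+-    .-+++++++++++-   ----++########
++#+-    .++----------.   .---++########
++#+-    .+-              .---++########
-+#+-    .+.              .---++##+#####
-+#+-    .-.               ---++##++####
++#+-    .+.               .--++##++####
++#+-    .-.               .--++##++####
++#+-    .-.               .--++##++####
+##+-    .+-               .--++##++####
+##+-    .++-.........     .--++#+++####
+##+-    .+++-------++.    .--++#+++####
+##+-    .+-...   ..-+.    .--++#+++####
+##+-    .--        .-.    .--++#+++####
+##+-    .-.        .--    .--++#++++###
+###+.   -+-        -+-.  .---++#++++###
++##+----+++--.....-+++-------++#++++###
++###+++++##+++++++++##++++++++##++++###
++##########################++###++++###
++###############################++++###
-+++++++++++++++++++++++++++++###+++####
-----------------------------++###++####
.........---------------------+#########
.............................-+#########
.............................-++##++####
.............................-++#++++###
```

It now reads just short of 6 (mid bar at row 29 against window centre 21.5), again about one detent per 26 mm stroke. I need about +1.3 more, so I'll make a longer stroke.

carry_out(commands=[{"tx": 0, "ty": 0, "tz": 6, "yaw": 0}, {"tx": -20, "ty": -4, "tz": 6, "yaw": 0}, {"tx": -45, "ty": -8, "tz": 6, "yaw": 0}, {"tx": -68, "ty": -10.5, "tz": 6, "yaw": 0}, {"tx": -68, "ty": -10.5, "tz": 6, "yaw": 0}, {"tx": -68, "ty": -10.5, "tz": -2, "yaw": 0}, {"tx": -68, "ty": -10.5, "tz": -10.5, "yaw": 0}, {"tx": -68, "ty": -10.5, "tz": -10.5, "yaw": 0}, {"tx": -68, "ty": -10.5, "tz": -10.5, "yaw": 0}, {"tx": -68, "ty": -10.5, "tz": -10.5, "yaw": 0}])

```text
time: 26.83
eef_pos: [492.2, -46.0, 83.0]
eef_rot: [0.03, 1.0, -0.0, -0.0]
wrist_force: [-0.4, 0.4, -0.1]
opening: 26.3
grip_force: 0.0
```

carry_out(commands=[{"tx": 0, "ty": 0, "tz": 0, "yaw": 0}, {"tx": 0, "ty": 0, "tz": 0, "yaw": 0}, {"tx": 0, "ty": 0, "tz": 0, "yaw": 0}, {"tx": 0, "ty": 0, "tz": 0, "yaw": 0}, {"tx": 0, "ty": 0, "tz": 0, "yaw": 0}, {"tx": 0, "ty": 0, "tz": 0, "yaw": 0}, {"tx": 4, "ty": -0.2, "tz": 0, "yaw": 0}, {"tx": 8, "ty": -0.4, "tz": 0, "yaw": 0}, {"tx": 12, "ty": -0.7, "tz": 0, "yaw": 0}, {"tx": 16, "ty": -1, "tz": 0, "yaw": 0}], gripper=-1)

```text
time: 27.67
eef_pos: [503.6, -46.1, 84.2]
eef_rot: [0.03, 1.0, 0.001, -0.005]
wrist_force: [-12.0, 3.2, 16.0]
opening: 11.3
grip_force: 30.0
```

carry_out(commands=[{"tx": 4, "ty": -0.2, "tz": 0, "yaw": 0}, {"tx": 8, "ty": -0.4, "tz": 0, "yaw": 0}, {"tx": 12, "ty": -0.6, "tz": 0, "yaw": 0}, {"tx": 16, "ty": -0.9, "tz": 0, "yaw": 0}, {"tx": 20, "ty": -1.2, "tz": 0, "yaw": 0}, {"tx": 22, "ty": -1.3, "tz": 0, "yaw": 0}, {"tx": 22, "ty": -1.3, "tz": 0, "yaw": 0}, {"tx": 22, "ty": -1.3, "tz": 0, "yaw": 0}, {"tx": 22, "ty": -1.3, "tz": 0, "yaw": 0}, {"tx": 22, "ty": -1.3, "tz": 0, "yaw": 0}])

```text
time: 28.5
eef_pos: [524.3, -47.4, 80.7]
eef_rot: [0.03, 1.0, 0.001, -0.006]
wrist_force: [-7.2, 3.1, -0.9]
opening: 11.4
grip_force: 30.0
```

carry_out(commands=[{"tx": 0, "ty": 0, "tz": 0, "yaw": 0}, {"tx": 0, "ty": 0, "tz": 0, "yaw": 0}, {"tx": 0, "ty": 0, "tz": 0, "yaw": 0}, {"tx": 0, "ty": 0, "tz": 8, "yaw": 0}, {"tx": 0, "ty": 0, "tz": 11, "yaw": 0}, {"tx": 10, "ty": 3, "tz": 11, "yaw": 0}, {"tx": 20, "ty": 7, "tz": 11, "yaw": 0}, {"tx": 30, "ty": 13, "tz": 11, "yaw": 0}, {"tx": 30, "ty": 13, "tz": 11, "yaw": 0}, {"tx": 30, "ty": 13, "tz": 11, "yaw": 0}], gripper=-0.4)

```text
time: 29.33
eef_pos: [560.4, -34.4, 93.8]
eef_rot: [0.029, 1.0, -0.0, -0.0]
wrist_force: [-0.6, 0.5, -0.5]
opening: 26.2
grip_force: 0.0
```

```bash
python3 -c "
from h import *
print(sense()['eef_pos']);digit('w6')"
```

```text
[560.37804778 -34.39354881  93.84677959]
.............................-++########
.............................-++########
..--------...---.............-++########
------------------------------++########
-++++++++++++++++++++++++++++++#########
-+######################################
-+######################################
-+##++++++++++++++++++++++++++##########
-+##+------------------------++#########
-+#+-.               .     ..-++########
-+#+-.    ............      .-++########
-+#+-    .------------.     .-++########
-+#+-    .-+++++++++++-.  ...-++########
-+#+-     .---------++-. .----++########
-+#+-              .-+-. .----++########
-+#+-               -+-. .----++########
-+#+-               .--. .----++########
-+#+-               .--.  ----++########
-+#+-               .--.  .---++########
-+#+-               .--   .---++########
++#+-               .--   .---++########
++#+-               .--   .---++##+#####
++#+-                --    .--++##+#####
++#+-                --    .--++##+#####
++#+-                --    .--++##+#####
++#+-                --    .--++##++####
++#+-                -.    .--++##++####
++#+-                -.    .--++#+++####
++#+-                -.    .--++#+++####
++#+-                -.    .--++#+++####
++#+-                ..    .--++#+++####
++#+-                      .--++#+++####
++#+-                      .--++#+++####
++#++.                   ..---++#++++###
++##+-------------------------++#++++###
++###++++++++++++++++++++++++++##++++###
++##########################++###++++###
++###############################++++###
-+++++++++++++++++++++++++++++###++++###
-----------------------------++##++++###
.......--..-------------------++#++++###
.............................-++#++++###
.............................-++#++++###
.............................-++##++####
```

The 7 now stands centred (rows 12–30 in a window spanning 9–34). I'll lift clear and check the panel and spudger before handing in.

carry_out(commands=[{"tx": 0, "ty": 0, "tz": 15, "yaw": 0}, {"tx": 0, "ty": 0, "tz": 40, "yaw": 0}, {"tx": 0, "ty": 20, "tz": 70, "yaw": 0}, {"tx": 0, "ty": 50, "tz": 90, "yaw": 0}, {"tx": 0, "ty": 80, "tz": 100, "yaw": 0}, {"tx": 0, "ty": 110, "tz": 100, "yaw": 0}, {"tx": 0, "ty": 140, "tz": 100, "yaw": 0}, {"tx": 0, "ty": 170, "tz": 100, "yaw": 0}, {"tx": 0, "ty": 200, "tz": 100, "yaw": 0}, {"tx": 0, "ty": 200, "tz": 100, "yaw": 0}])

```text
time: 30.22
eef_pos: [558.0, 172.8, 193.8]
eef_rot: [0.025, 1.0, 0.002, -0.001]
wrist_force: [-0.3, 1.4, -0.2]
opening: 25.9
grip_force: 0.0
```

```bash
python3 -c "
from h import *
g=snap('top','t20');print(panel('t20'))
s=snap('side','s20')
d=lambda a,b:np.abs(load(a)['pixels'][150:400,200:460].astype(int)-load(b)['pixels'][150:400,200:460].astype(int))
# spudger profile along expected line (centre at 620.4,263.5)
Ti=np.linalg.inv(s['T'])
for t in (-60,-30,0,30,50,70):
  P=np.array([573.7+.795*(58+t),298.8-.607*(58+t),8,1]);c=Ti@P;K=s['camera_matrix'];u=K[0,0]*c[0]/c[2]+K[0,2];v=K[1,1]*c[1]/c[2]+K[1,2]
  print(t,round(u),round(v),s['pixels'][int(round(v)),int(round(u))],px(s,u,v).round(1))
G=cv2.cvtColor(g['pixels'],cv2.COLOR_RGB2GRAY);print(G[240:252,352:362])"
```

```text
([[-52.5, -0.8999999761581421], [-1.100000023841858, -1.0], [-1.0, 112.5], [-52.29999923706055, 112.5999984741211]], array([ 15,   9,  57,  30, 456], dtype=int32))
-60 242 358 [27 27 27] [571.1 301.2   9.7]
-30 237 344 [25 22 26] [593.8 284.2  11.3]
0 231 332 [8 0 5] [617.7 265.9  10.9]
30 226 320 [19 15 16] [644.  245.    7.6]
50 223 312 [ 9  6 10] [660.9 231.8   6.3]
70 220 305 [5 1 6] [676.2 220.3   7.1]
[[160 160 160 159 159 159 160 164 144  82]
 [160 163 163 164 164 163 165 169 149  84]
 [162 138 123 131 133 149 152 156 131  80]
 [164 104  82  98  84  96  97  96  86  75]
 [165  93 145 121  75  95 138 173 116  76]
 [164  79 171 197 191 163 153 173 117  77]
 [165  68 212 233 233 191 139 122  94  78]
 [165  66 240 238 237 204 152 136  97  79]
 [150  60 245 243 241 217 197 157  90  71]
 [138  64 251 251 250 227 226 158  82  71]
 [137  64 169 177 180 152 155 123  79  70]
 [152 130 121 118 102 102 109  91  72  67]]
```

```bash
python3 -c "
from h import *
print(finish_job())"
```

```text
the job is handed in; nothing more can be done
None
```

The job is handed in: in the last camera checks the panel sat against both rails, the spudger lay flat and released on the mat, and the digit 7 stood centred in the window; the hand-in returned no verdict.

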